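Press the peeler into its cutout in the drawer insert

TASK

Put the vegetable peeler away: press it down into the narrower of the two long cutouts in the wooden drawer insert until it lies flat and fully home on the bottom of the cutout. The bottle opener is still needed, so leave it lying where it is.

Things in the scene. Friction and masses are not known exactly. Their poses are not given: they have to be found in the camera images.
- peeler: Vegetable peeler lying flat on the wooden worktop: a slim straight tool, 170 mm long, 24 mm wide, 17 mm high, 80 g, solid. Origin at the centre of its underside; x along its length, y across, z up. Grip it across its width at the middle. It may go into the cutout either way round.
- bottle_opener: Bottle opener lying beside the peeler (which of the two lies nearer the insert varies): a wider tool, 174 mm long, 41 mm wide, 20 mm high. Origin at the centre of its underside; x along its length, z up. To be left alone.
- narrow_cutout (a point): Middle of the narrow cutout's floor, 10 mm above the worktop; x along it, z up. 60 mm either way along x stands a pair of sprung rubber cheeks, 20 mm apart low down, sloping out to 44 mm apart near the rim; each yields 8 mm. A peeler just laid in stays about 8 mm above the floor; a straight push of 5 to 15 N takes it home, its top 4 mm below the rim, and they hold it.
- insert: Pale wooden block fixed on the worktop, 206 mm (x) by 132 mm (y), 31 mm high; origin centre of underside. Two cutouts along x, 190 mm long, 21 mm deep: narrow, 46 mm wide, centred at y +37 mm; wide, 66 mm, at y -27 mm (the opener's, stays empty). A channel 70 mm long in x, 25 mm deep, crosses the whole block at its middle: open fingers fit down beside a tool there.

How it is judged:
At the end, for the whole second after the job is handed in: The peeler lies flat (within 6 degrees), its underside within 4 mm of the narrow cutout's floor, its middle within 15 mm of the cutout's middle and its length along the cutout within 8 degrees either way round, released and at rest; the bottle opener is within 30 mm of where it lay (z of peeler in the frame of narrow_cutout below 0.004 m and horizontal distance between peeler and narrow_cutout below 0.015 m and angle between the x axis of peeler and the x axis of narrow_cutout, either way round below 0.15 rad and angle between peeler's own z axis and vertical below 0.1 rad and linear speed of peeler below 0.02 m/s and distance of bottle_opener from where it was at the start of the episode below 0.03 m); the robot touches nothing.
It fails at once if the bottle opener is shifted by more than 30 mm (distance of bottle_opener from where it was at the start of the episode above 0.03 m).
It also fails if it takes over 48 s, if anything falls off the work surface, if the arm or the gripper's body presses on something with over 40 N, if the wrist force passes 120 N, or if a joint passes its speed limit or range.

ROBOT

A 7-joint arm with a two-finger parallel gripper is mounted at the origin on a cart in front of the work surface, level with it; the furniture and walls round the work are solid. World frame = base frame: x ahead of the robot, y to its left, z up, the work surface at z = 0. Lengths are in m, angles in rad, forces in N, time in s.
With the tool pointing down it reaches from about 0.4 to 0.85 m from the base axis. Payload 4.4 kg.
Tool frame: the origin (TCP) lies between the finger pads; the fingertips stand 25 mm ahead of it and the grasp point (between the pads) lies 6 mm ahead of it; z points along the fingers, y is the line along which they close (so a half turn about z gives the same grasp; the last joint's range is limited). The gripper opens to 94 mm and grips with 3 to 60 N. Pads are 16 mm wide; open, the fingers measure 119 mm over their backs; the gripper's body (75 mm by 177 mm) begins 78 mm behind the grasp point.
Start: joints at [-1.365, 0.628, 0.038, 1.517, -0.027, 0.996, -0.02], TCP at [0.174, 0.626, 0.23] pointing down, gripper open.
Joint ranges: [-3.06, 3.06], [-0.37, 2.12], [-1.25, 1.32], [0.18, 2.47], [-1.1, 4.24], [0.23, 1.98], [-2.94, 2.94]. Speed limits (rad/s): [2.57, 2.57, 3.14, 3.14, 3.14, 3.14, 3.14].

INTERFACE

Orientations are given as a 3x3 rotation matrix whose columns are the frame's x, y, z axes.
In Python, from station import readout, vision, manip gives the robot as it stands. The module is installed in compiled form; this text tells all that it offers.
- The arm moves only by the tool carry_out, never from a script. Its argument "moves" is a list that holds one entry, the list of rows, each a list of 5 numbers: the gripper command: -1 is fully open, 1 is shut, values between are in proportion, then the shift along the tool's x, y, z each as a share of 30 cm, from -1 to 1, then the turn about the tool's z as a share of 90 degrees, from -1 to 1. A call has 1 to 12 rows; each row shifts and turns the commanded pose from where the row before left it, along the tool's axes as they then stand; what a row does not reach is not made up. A row lasts 1/10 s, in which the tool goes at most 50 mm and 8.59 degrees, less where a joint would pass 70% of its speed; a pose out of reach is approached as far as the arm can. A call with a number of a shift or a turn outside -1 to 1 is refused whole. A call with a gripper value outside its range is refused whole. The fingers move at their own pace and stop on an object; the grip force is fixed at half the most. Time passes only in rows, so rows that do not move let the fingers close. It gives the time, the measured TCP pose, the force, the opening and the grip force at its end, in the units of the state.
- readout.get_obs(): the state, without advancing time (a new reading comes with each control period).
- vision.grab_frame(name): name is "side" or "top"; returns a dict with "color" (384x512x3 uint8, red, green, blue), "K" (3x3 intrinsics, pixels), "world_to_cam" (4x4, takes a point from world to camera coordinates). Camera axes: x right, y down, z forward; pixel columns grow to the right and rows downward; lengths in m; the calibration is good to about 2 mm. A picture is of the moment at which its call begins. There is no depth.
- manip.job_done(): hands the job in; it is judged then, once.
Trained networks look in a picture, given as the dict that the camera call returned (one of the last four; its "shot" number tells which), for a name from the list of things; names that differ only in an ending like _2 or _b are one class to them, and where a whole thing is asked for, a point or a joint stands for the part that bears it (a point fixed in the world has none). Each returns a list of dicts, best first, with "confidence" (0 to 1); they miss things now and then, are a little off and sometimes report something else, mostly with a low value. They report only what shows in the picture. A call takes as long as a camera call.
- vision.boxes_of(picture, name): "point" ([x, y, z] in m, in the coordinates of the camera as it stood for that picture, good to about 4 mm: the middle of the surface that is visible of it).
- vision.silhouettes(picture, name): "pixels" (384x512 bool, what is visible of it).
The state is a dict: "t": time; "joint_positions": joint angles; "joint_velocities": joint speeds; "effort": joint torques, N m; "ee_pos": TCP position; "eef_rot": TCP orientation; "contact_force": force on the tool from outside, world axes, zero at the start; "wrist_torque": the same for the moment, N m; "opening": finger opening in m; "grip_force": force on a finger pad.
Only numpy, scipy, OpenCV 4.12 (cv2) and the standard library are available. Lean on these libraries where they do the work, as an engineer would, in place of code of your own. Each camera call takes 0.05 s, during which the arm holds its last target. There are 200 camera calls.

## Working session

There is one attempt and no reset: what is moved stays moved. The work goes in short steps, Python scripts to look and compute and a tool call to move; the robot and the scene stay as the last step left them, time stands still between calls to the robot, and variables do not carry over. Pictures are saved under pics/ and viewed, at most 10 in all, crops included, and the job is handed in when it is done.

Besides the shell and the picture viewer there is one more tool, called as name(argument=value, ...) on one line, values as JSON. carry_out: Moves the arm, as the interface text tells. Shift numbers are shares of 30 cm and turn numbers shares of 90 degrees, none past 1 either way. Its arguments: {"type":"object","properties":{"moves":{"type":"array"}},"required":["moves"]}

```bash
mkdir -p pics
cat > h.py <<'E'
import numpy as np, cv2
from station import readout, vision, manip
def ray(f,u,v,z):
    T=f["world_to_cam"];R,t=T[:3,:3],T[:3,3];c=-R.T@t
    d=R.T@np.linalg.inv(f["K"])@np.array([u,v,1.]);return c+d*(z-c[2])/d[2]
def w(f,p):
    T=f["world_to_cam"];return T[:3,:3].T@(np.array(p)-T[:3,3])
def meas(f,name,z):
    for s in vision.silhouettes(f,name)[:2]:
        m=s["pixels"].astype(np.uint8)
        c,_=cv2.findContours(m,cv2.RETR_EXTERNAL,cv2.CHAIN_APPROX_NONE)
        c=max(c,key=cv2.contourArea)[:,0]
        P=np.array([ray(f,u,v,z)[:2] for u,v in c],np.float32)
        r=cv2.minAreaRect(P*1000); b=cv2.boxPoints(r)
        e=max(b[1]-b[0],b[2]-b[1],key=np.linalg.norm)
        print(name,round(s["confidence"],2),"c",np.round(r[0],1),"size",np.round(r[1],1),"yaw",round(float(np.degrees(np.arctan2(e[1],e[0]))),1),"px",c.mean(0).round())
E
python3 - <<'E'
from h import *
a=vision.grab_frame("top");b=vision.grab_frame("side")
cv2.imwrite("pics/a.png",a["color"][...,::-1]);cv2.imwrite("pics/b.png",b["color"][...,::-1])
for f in(a,b):
    for n,z in(("peeler",.012),("bottle_opener",.012),("insert",.031)):
        meas(f,n,z)
        for d in vision.boxes_of(f,n)[:2]: print(n,round(d["confidence"],2),w(f,d["point"]).round(3))
o=readout.get_obs();print(o["t"],o["ee_pos"],o["eef_rot"].round(3) if hasattr(o["eef_rot"],"round") else o["eef_rot"],o["opening"])
E
```

```text
peeler 0.76 c [ 464.5 -451.3] size [160.9  26.9] yaw 8.8 px [316. 196.]
peeler 0.93 [ 0.447 -0.455  0.016]
bottle_opener 0.56 c [ 485.9 -348.5] size [ 40.  169.3] yaw -12.4 px [273. 186.]
bottle_opener 0.61 [ 0.481 -0.346  0.011]
insert 0.88 c [ 445.5 -189.9] size [132.8 205.8] yaw -2.6 px [206. 203.]
insert 0.86 [ 0.452 -0.192  0.01 ]
peeler 0.86 c [ 470.2 -451.7] size [167.7  28. ] yaw 7.4 px [232. 136.]
peeler 0.82 [ 0.452 -0.449  0.011]
bottle_opener 0.59 c [ 489.9 -344.3] size [ 39.8 170.1] yaw -9.6 px [229. 178.]
bottle_opener 0.55 [ 0.485 -0.345  0.006]
insert 0.8 c [ 449.8 -183.1] size [141.5 205.4] yaw -2.4 px [267. 248.]
insert 0.95 [ 0.45  -0.181  0.011]
0.7 [0.17448643 0.62617009 0.23052305] [[-0.963  0.269 -0.   ]
 [ 0.269  0.963  0.   ]
 [ 0.     0.    -1.   ]] 0.09395013598721184
```

View pics/a.png

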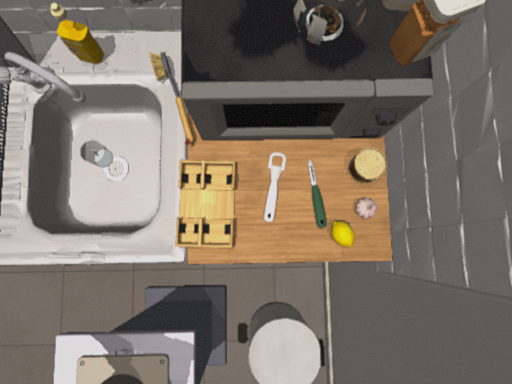

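View pics/b.png

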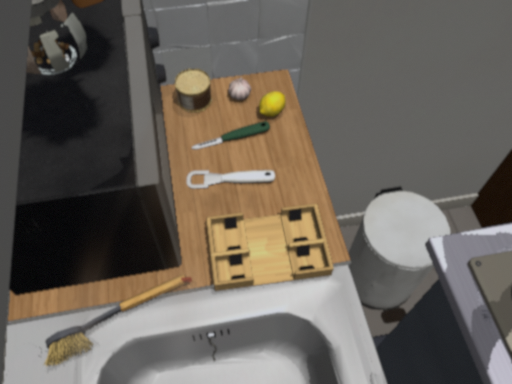

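The top view shows the peeler at (316,196), the opener at (273,186) and the insert at (206,203), whose narrow cutout is the left (+y) column. The side view agrees with this. I'll swing the arm over in an arc around the base.

carry_out(moves=[[[-1, -0.05, -0.14, 0, 0.02], [-1, -0.05, -0.14, 0, 0.02], [-1, -0.05, -0.14, 0, 0.02], [-1, -0.16, 0, 0, 0.06], [-1, -0.16, 0, 0, 0.06], [-1, -0.16, 0, 0, 0.06], [-1, -0.16, 0, 0, 0.06], [-1, -0.16, 0, 0, 0.06], [-1, -0.16, 0, 0, 0.06], [-1, -0.16, 0, 0, 0.06], [-1, -0.16, 0, 0, 0.06], [-1, -0.16, 0, 0, 0.06]]])

```text
t: 1.9
ee_pos: [0.49, 0.2074, 0.2307]
eef_rot: [[-0.346, 0.938, 0.001], [0.938, 0.346, 0.001], [0.0, 0.001, -1.0]]
contact_force: [0.4, 0.3, -0.2]
opening: 0.094
grip_force: 0.0
```

carry_out(moves=[[[-1, -0.16, 0, 0, 0.06], [-1, -0.16, 0, 0, 0.06], [-1, -0.16, 0, 0, 0.06], [-1, -0.16, 0, 0, 0.06], [-1, -0.16, 0, 0, 0.06], [-1, -0.16, 0, 0, 0.06], [-1, -0.16, 0, 0, 0.06], [-1, -0.16, 0, 0, 0.06], [-1, -0.16, 0, 0, 0.06], [-1, -0.16, 0, 0, 0.06]]])

```text
t: 2.9
ee_pos: [0.457, -0.2547, 0.2307]
eef_rot: [[0.556, 0.831, 0.001], [0.831, -0.556, -0.001], [0.0, 0.001, -1.0]]
contact_force: [-0.0, -0.6, -0.5]
opening: 0.0939
grip_force: 0.0
```

```bash
cat >> h.py <<'E'
def go(x,y,yaw=None,z=None):
    "print shares of tool axes needed to reach target (shift first, then turn)"
    o=readout.get_obs();R=np.array(o["eef_rot"]);p=np.array(o["ee_pos"])
    d=np.array([x,y,p[2] if z is None else z])-p
    cy=np.degrees(np.arctan2(R[1,0],R[0,0]))
    print("t",o["t"],"pos",p.round(4),"yaw",cy.round(2),"shift",(R.T@d/.3).round(4),"turn",0 if yaw is None else round((cy-yaw)/90,4),"q",np.round(o["joint_positions"],2),"F",np.round(o["contact_force"],1),"op",o["opening"])
E
python3 -c "
from h import *
go(.469,-.4515,8)"
```

```text
t 2.9 pos [ 0.457  -0.2547  0.2307] yaw 56.23 shift [-5.232e-01  3.979e-01  5.000e-04] turn 0.5359 q [ 0.06  0.51  0.59  1.88 -0.36  0.86  0.24] F [-0.  -0.6 -0.5] op 0.09391762745419827
```

carry_out(moves=[[[-1, -0.13, 0.1, 0, 0], [-1, -0.13, 0.1, 0, 0], [-1, -0.13, 0.1, 0, 0], [-1, -0.13, 0.1, 0, 0], [-1, 0, 0, 0, 0.09], [-1, 0, 0, 0, 0.09], [-1, 0, 0, 0, 0.09], [-1, 0, 0, 0, 0.09], [-1, 0, 0, 0, 0.09], [-1, 0, 0, 0, 0.086], [-1, 0, 0, 0, 0]]])

```text
t: 4.0
ee_pos: [0.4712, -0.4488, 0.2302]
eef_rot: [[0.99, 0.142, -0.001], [0.142, -0.99, -0.0], [-0.001, -0.0, -1.0]]
contact_force: [0.1, -0.5, 0.6]
opening: 0.0939
grip_force: 0.0
```

Run:
```python
from h import *
go(.469,-.4515,8)
for n in("side","top"):
    f=vision.grab_frame(n);meas(f,"peeler",.012)
    cv2.imwrite("pics/c_%s.png"%n,cv2.resize(f["color"][100:292,150:406,::-1],(768,576)))
```

```text
t 4.0 pos [ 0.4712 -0.4488  0.2302] yaw 8.19 shift [-0.0087  0.0077  0.    ] turn 0.0021 q [ 0.3   0.75  0.78  1.53 -0.57  1.1  -0.22] F [ 0.1 -0.5  0.6] op 0.0939116205082122
peeler 0.98 c [ 469.6 -449.6] size [167.3  27.1] yaw 10.2 px [232. 136.]
peeler 0.69 c [ 447.6 -192.2] size [145.5 212.3] yaw -2.5 px [267. 247.]
peeler 0.61 c [ 428.8 -457.1] size [84.2 26.6] yaw 7.0 px [319. 209.]
```

View pics/c_side.png

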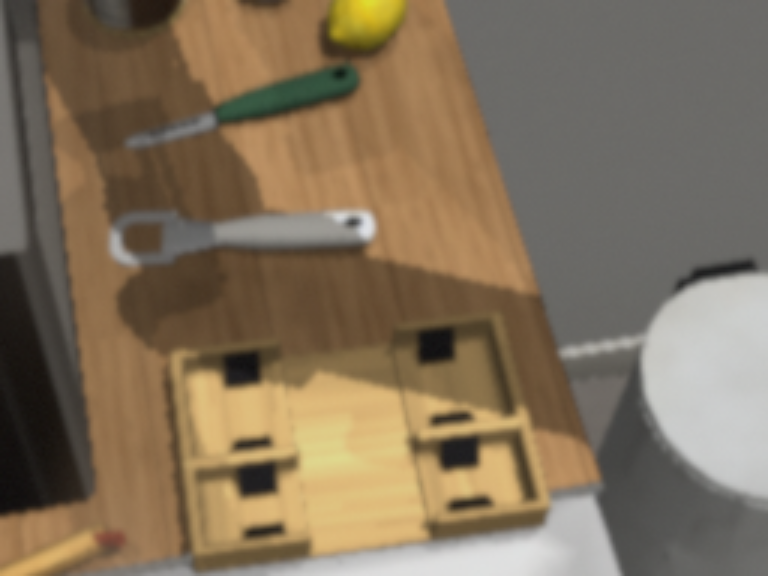

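The side crop shows the peeler free at yaw about 9°, with the narrow cutout being the bottom one of the pair. I'll part-close the fingers so they stay clear of the neighbouring things, then go down.

carry_out(moves=[[[0, -0.008, 0.005, 0, -0.009], [0, 0, 0, 0.14, 0], [0, 0, 0, 0.14, 0], [0, 0, 0, 0.14, 0], [0, 0, 0, 0.14, 0], [0, 0, 0, 0.06, 0], [0, 0, 0, 0.03, 0], [0, 0, 0, 0.023, 0], [0, 0, 0, 0, 0]]])

```text
t: 5.1
ee_pos: [0.4693, -0.4516, 0.0293]
eef_rot: [[0.988, 0.157, 0.001], [0.157, -0.988, -0.001], [0.001, 0.001, -1.0]]
contact_force: [0.6, 0.2, 0.2]
opening: 0.0473
grip_force: 0.0
```

```bash
python3 -c "
from h import *
go(.469,-.4505,9,.028)"
```

```text
t 5.1 pos [ 0.4693 -0.4516  0.0293] yaw 9.01 shift [-0.0003 -0.0036  0.0045] turn 0.0001 q [ 0.39  0.97  0.6   1.66 -0.75  0.75 -0.06] F [0.6 0.2 0.2] op 0.047251369633694376
```

carry_out(moves=[[[1, 0, -0.003, 0.004, 0], [1, 0, 0, 0, 0], [1, 0, 0, 0, 0], [1, 0, 0, 0, 0], [1, 0, 0, 0, 0], [1, 0, 0, -0.05, 0], [1, 0, 0, -0.12, 0], [1, 0, 0, -0.14, 0], [1, 0, 0, 0, 0]]])

```text
t: 6.0
ee_pos: [0.4703, -0.4531, 0.1265]
eef_rot: [[0.988, 0.156, 0.006], [0.156, -0.988, -0.007], [0.005, 0.008, -1.0]]
contact_force: [0.5, 0.1, -0.1]
opening: 0.0245
grip_force: 30.0
```

Run:
```python
from h import *
go(.449,-.151,-2.5,.12)
f=vision.grab_frame("side");z=readout.get_obs()["ee_pos"][2]
meas(f,"peeler",z-.02);meas(f,"insert",.031)
cv2.imwrite("pics/d.png",cv2.resize(f["color"][60:300,130:450,::-1],(800,600)))
```

```text
t 6.0 pos [ 0.4703 -0.4531  0.1265] yaw 8.99 shift [ 0.0871 -1.006   0.0142] turn 0.1276 q [ 0.34  0.85  0.7   1.62 -0.66  0.9  -0.13] F [ 0.5  0.1 -0.1] op 0.02451543154494913
peeler 0.75 c [ 421.6 -457.4] size [73.1 24. ] yaw 21.4 px [255.  99.]
insert 0.62 c [ 450.1 -183.7] size [142.2 204.7] yaw -2.8 px [267. 247.]
```

View pics/d.png

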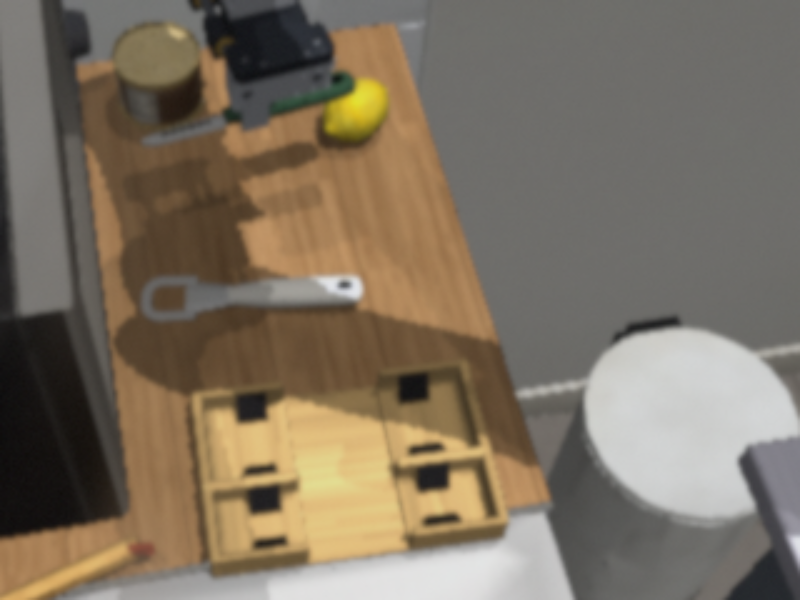

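carry_out(moves=[[[1, 0.013, -0.143, 0, 0], [1, 0.013, -0.143, 0, 0], [1, 0.013, -0.143, 0, 0], [1, 0.013, -0.143, 0, 0], [1, 0.013, -0.143, 0, 0], [1, 0.013, -0.143, 0, 0], [1, 0.013, -0.143, 0, 0], [1, 0, 0, 0, 0.065], [1, 0, 0, 0, 0.064], [1, 0, 0, 0, 0], [1, 0, 0, 0, 0]]])

```text
t: 7.25
ee_pos: [0.4481, -0.1489, 0.1196]
eef_rot: [[0.999, -0.043, -0.002], [-0.043, -0.999, 0.0], [-0.002, -0.0, -1.0]]
contact_force: [0.5, -1.9, -0.2]
opening: 0.0247
grip_force: 30.0
```

Run:
```python
from h import *
go(.4497,-.152,-2.6,.06)
for n in("side","top"):
    f=vision.grab_frame(n);cv2.imwrite("pics/e_%s.png"%n,cv2.resize(f["color"][150:330,150:390,::-1],(800,600)))
    meas(f,"peeler",.11)
```

```text
t 7.25 pos [ 0.4481 -0.1489  0.1196] yaw -2.48 shift [0.0063 0.0101 0.1988] turn 0.0013 q [-0.23  0.69  0.76  2.12 -0.81  0.65 -0.52] F [ 0.5 -1.9 -0.2] op 0.02471712883315516
peeler 0.84 c [ 500.3 -141.8] size [16.5 65.7] yaw -0.2 px [244. 251.]
peeler 0.64 c [ 393.8 -147. ] size [63.3 23.1] yaw 0.3 px [180. 224.]
```

View pics/e_side.png

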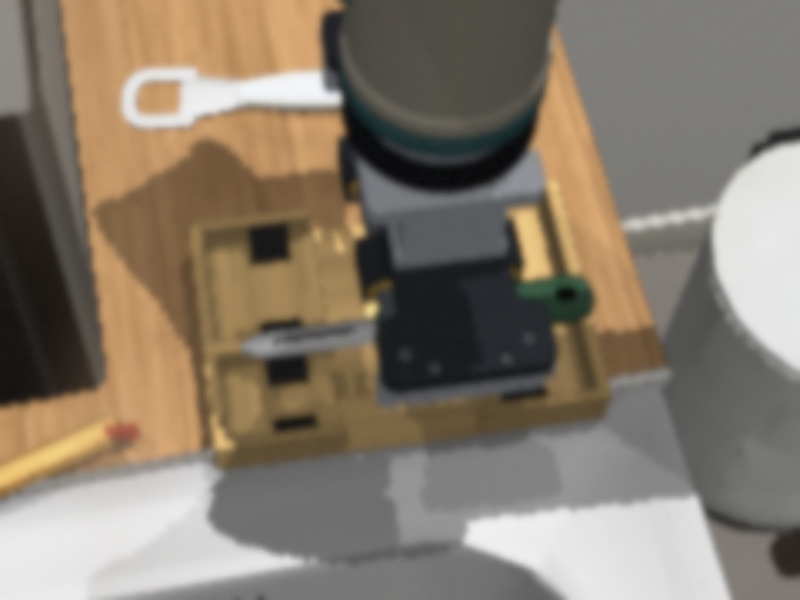

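The peeler is over the narrow cutout, lengthwise, with its tip at crop (245,343) and its handle end at (592,298). I'll lower it to just above the rim and check the ends.

carry_out(moves=[[[1, 0.006, 0.009, 0.05, 0], [1, 0, 0, 0.08, 0], [1, 0, 0, 0.06, 0], [1, 0, 0, 0, 0], [1, 0, 0, 0, 0]]])

```text
t: 7.95
ee_pos: [0.4503, -0.1523, 0.0636]
eef_rot: [[0.999, -0.046, -0.0], [-0.046, -0.999, 0.0], [-0.0, -0.0, -1.0]]
contact_force: [0.6, -0.2, -1.6]
opening: 0.0246
grip_force: 30.0
```

Run:
```python
from h import *
go(.4497,-.152,-2.6,.038)
T=readout.get_obs()["ee_pos"][2]
for n in("side","top"):
    f=vision.grab_frame(n);cv2.imwrite("pics/f_%s.png"%n,cv2.resize(f["color"][150:300,150:350,::-1],(800,600)))
    for s in vision.silhouettes(f,"peeler")[:1]:
        v,u=np.nonzero(s["pixels"]);P=np.array([ray(f,a,b,T-.02)[:2] for a,b in zip(u,v)])
        i,j=P[:,0].argmin(),P[:,0].argmax();print(n,len(u),P[i].round(4),P[j].round(4))
```

```text
t 7.95 pos [ 0.4503 -0.1523  0.0636] yaw -2.64 shift [-0.0019 -0.0011  0.0852] turn -0.0005 q [-0.14  0.77  0.63  2.14 -0.94  0.53 -0.41] F [ 0.6 -0.2 -1.6] op 0.024611739253883155
side 503 [ 0.3666 -0.1459] [ 0.5347 -0.1496]
top 283 [ 0.3675 -0.1516] [ 0.5273 -0.1531]
```

View pics/f_side.png

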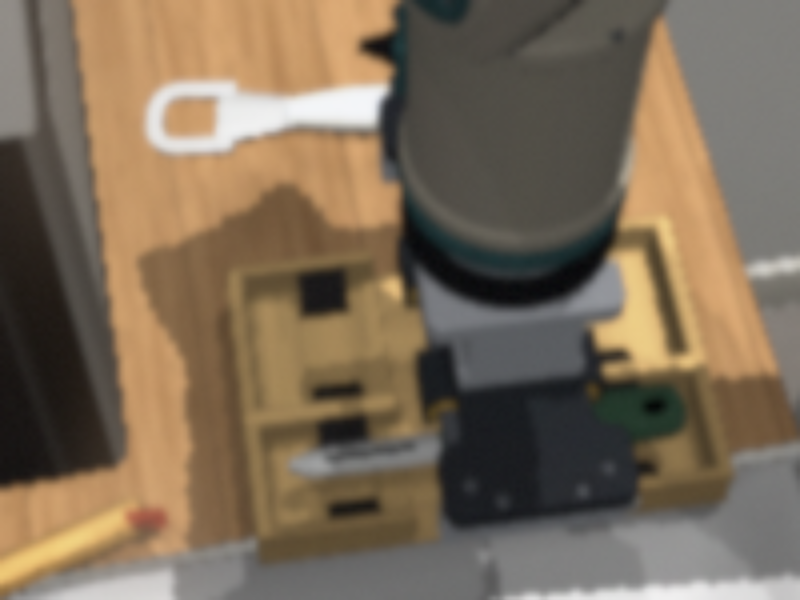

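View pics/f_top.png

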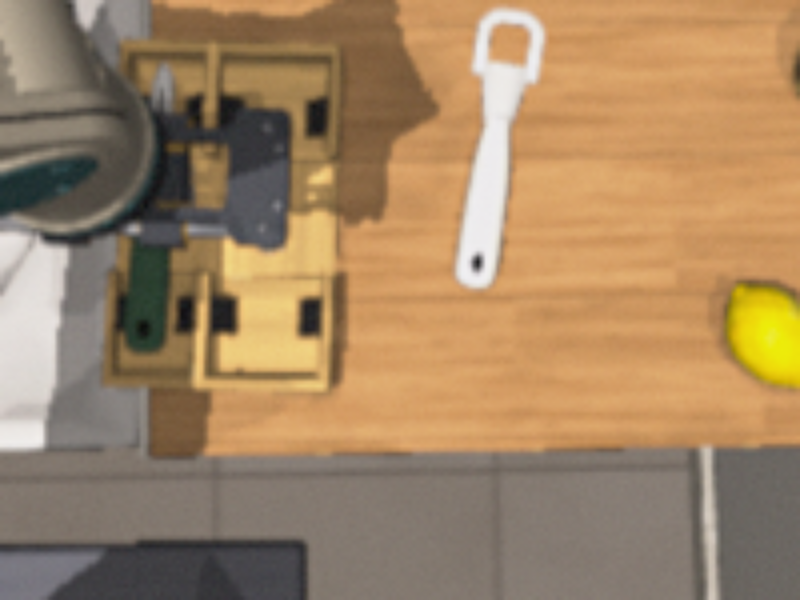

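Both views show the peeler centred over the narrow cutout: ends at x 0.367 and 0.535, middle about 0.451. Pressing down slowly.

carry_out(moves=[[[1, -0.002, 0, 0.02, 0], [1, 0, 0, 0.015, 0], [1, 0, 0, 0.015, 0], [1, 0, 0, 0.015, 0], [1, 0, 0, 0.01, 0], [1, 0, 0, 0.01, 0], [1, 0, 0, 0, 0], [1, 0, 0, 0, 0]]])

```text
t: 8.95
ee_pos: [0.4501, -0.1525, 0.0382]
eef_rot: [[0.999, -0.046, 0.001], [-0.046, -0.999, -0.001], [0.001, 0.001, -1.0]]
contact_force: [-0.0, -0.5, 7.3]
opening: 0.025
grip_force: 30.0
```

carry_out(moves=[[[1, 0, 0, 0.005, 0], [1, 0, 0, 0, 0], [1, 0, 0, 0, 0]]])

```text
t: 9.25
ee_pos: [0.4502, -0.1525, 0.0381]
eef_rot: [[0.999, -0.047, 0.003], [-0.047, -0.999, 0.0], [0.003, -0.0, -1.0]]
contact_force: [-3.6, 1.1, 24.9]
opening: 0.0247
grip_force: 30.0
```

The force jumped to 25 N with no further travel, so it is on the floor. Release and retreat.

carry_out(moves=[[[1, 0, 0, -0.004, 0], [0, 0, 0, 0, 0], [0, 0, 0, 0, 0], [0, 0, 0, 0, 0], [0, 0, 0, 0, 0], [0, 0, 0, -0.04, 0], [0, 0, 0, -0.12, 0], [0, 0, 0, -0.15, 0], [0, -0.15, 0, -0.05, 0], [0, -0.15, 0, 0, 0], [0, 0, 0, 0, 0]]])

```text
t: 10.35
ee_pos: [0.3534, -0.1457, 0.1457]
eef_rot: [[0.999, -0.05, -0.005], [-0.05, -0.999, 0.005], [-0.005, -0.005, -1.0]]
contact_force: [1.2, 0.3, 0.4]
opening: 0.0471
grip_force: 0.0
```

Run:
```python
from h import *
go(.45,-.152)
f=vision.grab_frame("side");meas(f,"peeler",.027);meas(f,"bottle_opener",.012)
a=f["color"][190:310,190:350,::-1]
f=vision.grab_frame("top");meas(f,"peeler",.027)
b=f["color"][140:260,150:310,::-1]
cv2.imwrite("pics/g.png",np.hstack([cv2.resize(i,(400,300)) for i in(a,b)]))
```

```text
t 10.35 pos [ 0.3534 -0.1457  0.1457] yaw -2.87 shift [ 0.3225  0.0048 -0.0016] turn 0 q [-0.23  0.55  0.8   2.32 -0.77  0.57 -0.44] F [1.2 0.3 0.4] op 0.04713188981003044
peeler 0.98 c [ 449.9 -147.9] size [ 25.6 164.2] yaw -1.5 px [273. 264.]
peeler 0.2 c [ 449.6 -185.1] size [142.6 205.8] yaw -2.6 px [267. 247.]
bottle_opener 0.78 c [ 489.1 -350.3] size [ 38.9 170.4] yaw -3.6 px [230. 178.]
peeler 0.63 c [ 465.3 -151.9] size [116.4  21.1] yaw 0.2 px [191. 196.]
```

View pics/g.png

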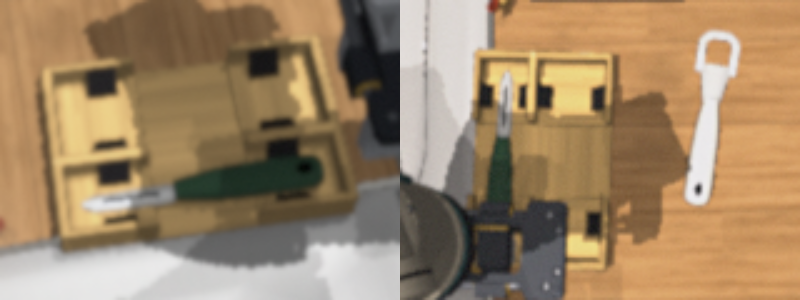

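The peeler sits in the narrow cutout along its length and the opener is untouched. I'll check the height by pressing lightly on its middle with shut fingers; contact at TCP of about 0.052 means it is home.

carry_out(moves=[[[1, 0.16, 0.003, 0, 0], [1, 0.16, 0.002, 0, 0], [1, 0, 0, 0.12, 0], [1, 0, 0, 0.12, 0], [1, 0, 0, 0.046, 0], [1, 0, 0, 0.01, 0], [1, 0, 0, 0.01, 0], [1, 0, 0, 0.007, 0], [1, 0, 0, 0.004, 0], [1, 0, 0, 0, 0]]])

```text
t: 11.6
ee_pos: [0.4565, -0.1541, 0.0527]
eef_rot: [[0.999, -0.046, 0.003], [-0.046, -0.999, 0.0], [0.003, -0.0, -1.0]]
contact_force: [-3.5, 1.0, 15.2]
opening: 0.0007
grip_force: 8.1
```

carry_out(moves=[[[1, 0, 0, -0.05, 0], [1, 0, 0, -0.12, 0], [1, 0, 0, -0.15, 0], [1, 0, 0, 0, 0], [1, 0, 0, 0, 0], [1, 0, 0, 0, 0]]])

```text
t: 12.2
ee_pos: [0.4556, -0.153, 0.1462]
eef_rot: [[0.999, -0.045, -0.0], [-0.045, -0.999, 0.001], [-0.0, -0.001, -1.0]]
contact_force: [0.2, 0.4, 0.3]
opening: 0.0003
grip_force: 0.0
```

Run:
```python
from h import *
f=vision.grab_frame("side");meas(f,"peeler",.027);meas(f,"bottle_opener",.012)
go(.45,-.152);print(manip.job_done())
```

```text
peeler 0.57 c [ 451.7 -143.8] size [164.5  25.1] yaw 0.8 px [272. 265.]
bottle_opener 0.78 c [ 515.2 -351.3] size [ 38.3 122.1] yaw -4.2 px [217. 179.]
t 12.35 pos [ 0.4552 -0.1534  0.1457] yaw -2.62 shift [-0.0175 -0.0037  0.    ] turn 0 q [-0.26  0.66  0.82  2.08 -0.75  0.72 -0.57] F [-0.1  0.1 -0.5] op 0.0005284891923532676
the job is handed in; nothing more can be done
None
```

The peeler is pressed into the narrow cutout and released: a light check push put its underside about 1 mm above the floor. The bottle opener was not touched, and I handed the job in at about 12 s; no verdict was returned.

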